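# Pack and wedge a carving blank tight in its frame

## Robot

A 6-joint arm with a two-finger parallel gripper is mounted at the origin on a cart in front of the work surface, level with it; the furniture and walls round the work are solid. World frame = base frame: x ahead of the robot, y to its left, z up, the work surface at z = 0. Lengths are in mm, angles in rad, forces in N, time in s.
With the tool pointing down it reaches from about 375 to 900 mm from the base axis. Payload 3.1 kg.
Tool frame: the origin (TCP) lies midway between the tips of the shut fingers; the grasp point (between the pads) lies 19 mm behind it; x points along the fingers, y is the direction in which the jaws open and shut, and the axes are right-handed (so a half turn about x gives the same grasp; the last joint's range is limited). The gripper opens to 85 mm and grips with 20 to 120 N. Pads are 22 mm wide; open, the fingers measure 114 mm over their backs; the gripper's body (76 mm by 85 mm) begins 54 mm behind the grasp point. The pads swing forward as they close: fully open they stand 13 mm farther back than shut.
Start: joints at [1.036, 0.527, 1.433, -0, 1.181, -0.178], TCP at [218.257, 585.628, 231.31] pointing down, gripper open.
Joint ranges: [-3.08, 3.08], [-0.75, 2.2], [0.22, 2.44], [-1.43, 4.57], [0, 2.65], [-2.85, 2.85]. Speed limits (rad/s): [2.79, 2.79, 3.14, 3.14, 3.14, 3.14].

## Interface

Orientations are given as [roll, pitch, yaw] about the fixed x, y, z axes, in that order (R = Rz(yaw) Ry(pitch) Rx(roll)).
In Python, from bench import * gives the robot as it stands.
- The arm moves only by the tool play_rows, never from a script. Its argument "plan" is a list of rows, each a list of 7 numbers: the opening in per cent of the stroke, from 0 (shut) to 100 (fully open), then the shift along the tool's x, y, z in mm, then the turn, a rotation vector about the tool's x, y, z in degrees. In form: [[jaw, x, y, z, ax, ay, az], ...]. A call has 1 to 8 rows; each row shifts and turns the commanded pose from where the row before left it, along the tool's axes as they then stand; what a row does not reach is not made up. A row lasts 1/12 s, in which the tool goes at most 41.7 mm and 7.16 degrees, less where a joint would pass 70% of its speed; a pose out of reach is approached as far as the arm can. A call is refused whole if a number of a shift passes 41.7 or a number of a turn 7.16, either way. A call with a gripper value outside its range is refused whole. The fingers move at their own pace and stop on an object; "newtons" is the grip in N (left out, the last holds). Time passes only in rows, so rows that do not move let the fingers close. It gives the time, the measured TCP pose, the force and the opening at its end, in the units of the state.
- read_state(): the state, without advancing time (a new reading comes with each control period).
- camera(name): name is "scene" or "top"; returns a dict with "color" (420x560x3 uint8, blue, green, red), "vertical_fov" (degrees; the focal length in pixels is half the picture's height over the tangent of half this angle, whatever the lens; pixels are square), "cx", "cy" (the principal point, pixels), "rvec" (rotation vector, rad) and "tvec" (3), from world to camera coordinates, as OpenCV has them. Camera axes: x right, y down, z forward; pixel columns grow to the right and rows downward; lengths in mm; the calibration is good to about 2 mm. A picture is of the moment at which its call begins. There is no depth.
- sign_off(): hands the job in, once; it reports no verdict.
The state is a dict: "time_s": time; "joint_pos": joint angles; "qd": joint speeds; "joint_efforts": joint torques, N m; "eef_pos": TCP position; "tool_rot": TCP orientation; "contact_force": force on the tool from outside, world axes, zero at the start; "moment": the same for the moment, N m; "gripper_width": finger opening in mm.
Only numpy, scipy, OpenCV 4.12 (cv2) and the standard library are available. Lean on these libraries where they do the work, as an engineer would, in place of code of your own. Each camera call takes 0.05 s, during which the arm holds its last target. There are 200 camera calls.

## Task

Make the wooden carving blank tight in its frame: from the rack, stand one or two of the flat packing plates, as many as the gap needs, on the frame's floor between the blank and the sloping stop, and let go of them. Then slide the wedge down between plates and stop, sloping side to the stop, until you feel it jam and squeeze the blank against the cheek: well down in the gap, but short of the floor (if it would reach the floor, another plate is needed; if it hardly enters, there is one too many). Finish while still gripping the wedge by its tab and pressing it firmly down, and leave the marker, chisel and bird head carving where they lie.

Things in the scene. Friction and masses are not known exactly. Their poses are not given: they have to be found in the camera images.
- frame: fixed plywood board of the carving frame, 150 (x) x 210 (y) x 12 mm thick, flat on the table; origin at the centre of its underside, so its upper face (the 'floor' of the frame) is at z = 12 mm. On it stand, from its +y end to its -y end: cheek, blank, gap, stop. All share its axes (yaw within 0.2 rad of the world's)
- cheek: fixed upright dark wood fence on the frame, 130 long (x), 20 thick, 50 mm high; origin on the frame's floor, in the middle of its length, on its inner face (the face that looks to -y, toward the blank), 80 mm to +y of the frame's origin; the wood extends to +y from there
- stop: fixed dark wood stop on the frame, 120 long (x), 54 mm high, with a sloping face that looks to +y (to the blank) and leans away from it by 2 in 5: at a height h above the floor the face lies 0.4 h farther to -y. Origin on the floor, in the middle of its length, at the foot of the sloping face. Its place along y differs each time: from the cheek's inner face to the foot of the stop is 85.5 to 109.5 mm, of which the blank takes 60 (so the gap is 25 to 49 mm wide at the floor)
- blank: loose light wood block to be clamped, 110 (x) x 60 (y) x 50 mm high, about 0.3 kg, standing on the frame's floor against the cheek; origin at the centre of its underside
- rack: fixed plywood rack on the table, 130 (x) x 170 (y) mm, 35 mm high, with three slots along x, 26 mm deep (slot floor at 10 mm above the table); in them stand, from -y to +y, plate_a, plate_b and the wedge, lined up with the rack's axes
- plate_a: loose wooden packing plate standing on edge in the rack, 14 mm thick (y), body 110 long (x) and 52 mm high, with an upright grip tab on its top at its +x end (tab centre at x = +40 mm, 26 wide along x, 14 thick, from 52 to 90 mm above the underside); 60 g; origin at the centre of its underside
- plate_b: the second packing plate, the mirror image of plate_a: its tab is at its -x end (tab centre at x = -40 mm), so that both fit side by side in the gap with room for the fingers; origin at the centre of its underside
- wedge: loose wooden wedge standing in the rack, 50 long (x), body 62 mm high, 80 g. Its +y face is upright, at y = +12 mm; its -y face slopes by 2 in 5 like the stop's: at y = -12 mm at the underside (24 mm thick there), y = -36.8 mm at 62 mm up. On top a grip tab, 26 wide (x), 12 thick (y), centred at x = 0, y = -12 mm, from 62 to 100 mm above the underside. Origin in the underside, midway between its edges (12 mm from each)
- plate_a_tab (a point): middle of plate_a's tab, 75 mm above its underside
- plate_b_tab (a point): middle of plate_b's tab, 75 mm above its underside
- wedge_tab (a point): middle of the wedge's tab, 84 mm above its underside. A held wedge that is pushed straight down with play beside it binds on the stop's slope alone and leaves the blank loose: let it follow the slope (down and toward the blank) until both sides bear
- marker: bystander: dark marker pen, 118 mm, lying on the table beyond the frame
- chisel: bystander: wood chisel, 180 mm, lying on the table beyond the work
- bird_head: bystander: small dark half-finished bird head carving, 58 mm, lying beyond the rack
Not all that is in view belongs to the job. Leave any orange or white look-alike of the plate_a alone.

How it is judged (in metres and radians):
On the way:
1. a packing plate stands on the frame's floor in the gap between blank and stop, let go (((z of plate_a in the frame of frame below 0.017 m and x of plate_a in the frame of frame between -0.035 and 0.035 m and y of plate_a in the frame of blank below -0.032 m and y of plate_a in the frame of stop above 0.004 m and angle between plate_a's own z axis and vertical below 0.4 rad and contact force between the fingers and plate_a below 0.3 N) or (z of plate_b in the frame of frame below 0.017 m and x of plate_b in the frame of frame between -0.035 and 0.035 m and y of plate_b in the frame of blank below -0.032 m and y of plate_b in the frame of stop above 0.004 m and angle between plate_b's own z axis and vertical below 0.4 rad and contact force between the fingers and plate_b below 0.3 N))), for 0.2 s.
At the end, for the whole second after the job is handed in: A released plate stands upright in the gap on the frame's floor; the upright wedge, still gripped and at rest, is 1.5 to 44 mm above that floor, pressing the stop with over 1.5 N; the blank, within 4 mm of the cheek and 30 mm of mid-frame, presses the cheek with over 1.5 N (contact force between blank and cheek above 1.5 N and contact force between wedge and stop above 1.5 N and contact force between the fingers and wedge above 2 N and z of wedge in the frame of frame between 0.0135 and 0.056 m and x of wedge in the frame of frame between -0.045 and 0.045 m and angle between wedge's own z axis and vertical below 0.15 rad and angle between blank's own z axis and vertical below 0.1 rad and y of blank in the frame of cheek above -0.034 m and x of blank in the frame of frame between -0.03 and 0.03 m and linear speed of wedge below 0.01 m/s and contact force between the fingers and plate_a below 0.3 N and contact force between the fingers and plate_b below 0.3 N and ((z of plate_a in the frame of frame below 0.017 m and y of plate_a in the frame of blank below -0.032 m and y of plate_a in the frame of stop above 0.004 m and x of plate_a in the frame of frame between -0.035 and 0.035 m and angle between plate_a's own z axis and vertical below 0.12 rad) or (z of plate_b in the frame of frame below 0.017 m and y of plate_b in the frame of blank below -0.032 m and y of plate_b in the frame of stop above 0.004 m and x of plate_b in the frame of frame between -0.035 and 0.035 m and angle between plate_b's own z axis and vertical below 0.12 rad))); the arm keeps its last pose, push and grip.
It fails at once if the marker, chisel or bird head was moved more than 30 mm (distance of any of marker, chisel, bird_head from where it was at the start of the episode above 0.03 m).
It also fails if it takes over 64 s, if anything falls off the work surface, if the arm or the gripper's body presses on something with over 40 N, if the wrist force passes 120 N, or if a joint passes its speed limit or range.

## Working session

There is one attempt and no reset: what is moved stays moved. The work goes in short steps, Python scripts to look and compute and a tool call to move; the robot and the scene stay as the last step left them, time stands still between calls to the robot, and variables do not carry over. Pictures are saved under pics/ and viewed, about 8 in all and at most 12, crops included, and the job is handed in when it is done.

Besides the shell and the picture viewer there is one more tool, called after "Request:" as name(argument=value, ...) on one line, values as JSON. play_rows: Moves the arm, as the interface text tells. Its arguments: {"type":"object","properties":{"plan":{"type":"array"},"newtons":{"type":"number"}},"required":["plan"]}

```bash
mkdir -p pics; ls; python3 - <<'E'
from bench import *
import cv2
s=read_state();print(s)
for n in("scene","top"):
    c=camera(n);cv2.imwrite(f"pics/{n}0.png",c["color"]);print(n,{k:v for k,v in c.items() if k!="color"})
E
```

```text
pics
{'time_s': 0.0, 'joint_pos': array([ 1.03552089e+00,  5.28477166e-01,  1.43391923e+00, -4.00725680e-05,
        1.18141354e+00, -1.78492966e-01]), 'qd': array([ 4.84697749e-04,  6.64828072e-04,  1.70436439e-03, -1.57011685e-03,
       -8.79553580e-05,  3.35991357e-04]), 'joint_efforts': array([-9.07783469e-04, -4.42343152e+01, -1.78025615e+01, -2.98308960e-04,
        8.46198003e-03,  2.94587983e-05]), 'eef_pos': array([217.88768168, 585.00925626, 230.32149353]), 'tool_rot': array([-1.73258611,  1.56857874, -2.08935332]), 'contact_force': array([ 0.34347524, -0.08947309, -0.87597329]), 'moment': array([ 0.05450174,  0.03371844, -0.03169564]), 'gripper_width': 85.51930064362604}
scene {'vertical_fov': 52.969581836534005, 'cx': 286.31942403391724, 'cy': 213.33070300834513, 'rvec': array([ 2.01417016, -0.99401898,  0.5008629 ]), 'tvec': array([-142.30882707,  405.74006786,  462.59431666])}
top {'vertical_fov': 49.78832574711489, 'cx': 277.89454833857513, 'cy': 208.48569333758365, 'rvec': array([ 2.10692797, -2.1631408 ,  0.15351801]), 'tvec': array([252.77036815, 529.20936294, 988.1706018 ])}
```

View pics/scene0.png

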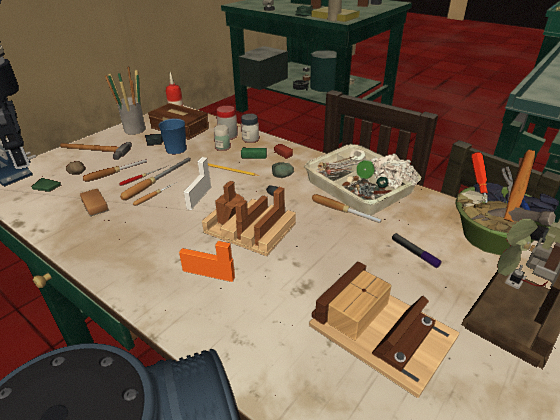

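View pics/top0.png

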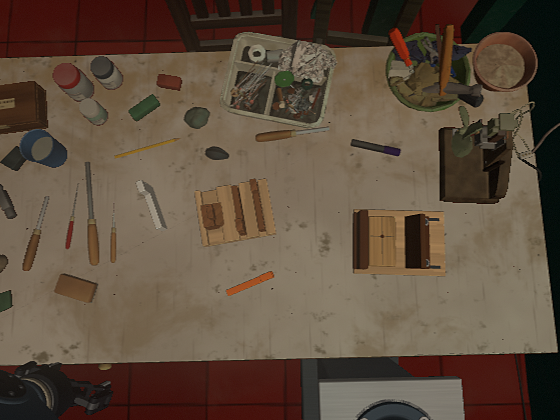

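```bash
cat > h.py <<'E'
import cv2,numpy as np,json
def load(c):
    h=c["color"].shape[0]; f=h/2/np.tan(np.radians(c["vertical_fov"])/2)
    K=np.array([[f,0,c["cx"]],[0,f,c["cy"]],[0,0,1]]);R=cv2.Rodrigues(c["rvec"])[0];return K,R,np.array(c["tvec"])
def ray(c,p,z):
    K,R,t=load(c);o=-R.T@t;d=R.T@np.linalg.inv(K)@np.array([p[0],p[1],1.]);return o+d*(z-o[2])/d[2]
def proj(c,P):
    K,R,t=load(c);return cv2.projectPoints(np.array(P,float).reshape(-1,1,3),c["rvec"],c["tvec"],K,None)[0].reshape(-1,2)
def crop(c,x,y,w,h,k,fn): cv2.imwrite(fn,cv2.resize(c["color"][y:y+h,x:x+w],None,fx=k,fy=k,interpolation=cv2.INTER_CUBIC))
E
python3 - <<'E'
from bench import *
from h import *
t=camera("top");s=camera("scene")
a=cv2.resize(t["color"][165:285,185:285],None,fx=4,fy=4,interpolation=cv2.INTER_CUBIC)
b=cv2.resize(t["color"][185:305,345:455],None,fx=4,fy=4,interpolation=cv2.INTER_CUBIC)
cv2.imwrite("pics/t1.png",np.hstack([a,b[:,:400]]))
b=cv2.resize(s["color"][170:260,190:310],None,fx=4,fy=4,interpolation=cv2.INTER_CUBIC)[:,:400]
d=cv2.resize(s["color"][255:395,300:460],None,fx=2.5,fy=2.571,interpolation=cv2.INTER_CUBIC)
cv2.imwrite("pics/s1.png",np.hstack([b,d]))
for p in [(353,210),(445,210),(446,276),(353,273)]: print(p,ray(t,p,12).round(0))
for p in [(195,193),(270,178),(275,235),(203,246)]: print(p,ray(t,p,35).round(0))
E
```

```text
(353, 210) [532.  63.  12.]
(445, 210) [ 526. -151.   12.]
(446, 276) [ 374. -141.   12.]
(353, 273) [386.  71.  12.]
(195, 193) [578. 430.  35.]
(270, 178) [609. 255.  35.]
(275, 235) [476. 247.  35.]
(203, 246) [455. 411.  35.]
```

View pics/t1.png

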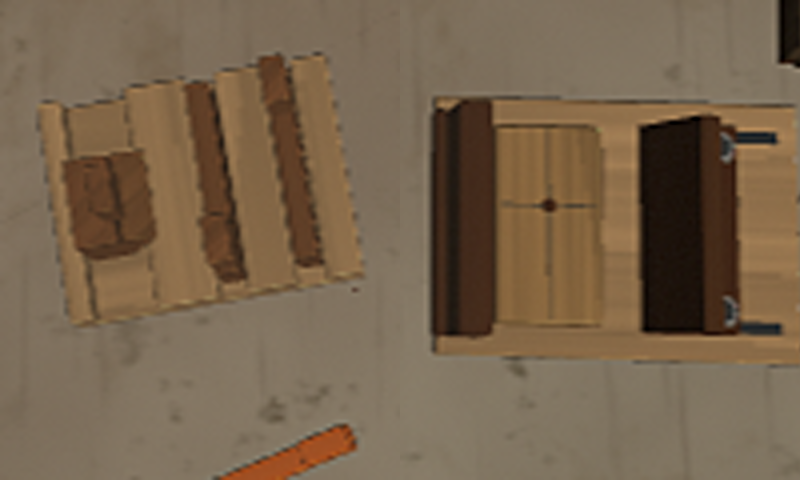

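View pics/s1.png

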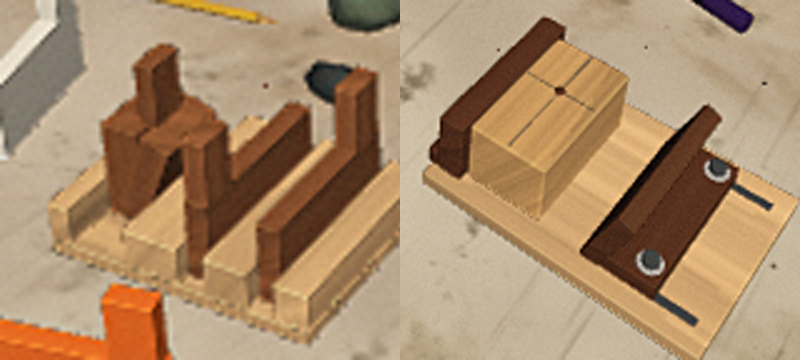

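```bash
python3 - <<'E'
from bench import *
from h import *
t=camera("top");s=camera("scene")
print("camtop",-load(t)[1].T@load(t)[2],"camscene",-load(s)[1].T@load(s)[2])
L=lambda x,y:(185+x/4-.4,165+y/4-.4);Rr=lambda x,y:(345+(x-400)/4-.4,185+y/4-.4)
SL=lambda x,y:(190+x/4-.4,170+y/4-.4);SR=lambda x,y:(300+(x-400)/2.5-.3,255+y/2.571-.3)
def P(n,p,z,c=t): print(n,ray(c,p,z).round(1))
for q in[(497,125),(599,125),(601,325),(497,326)]:P("blank",Rr(*q),62)
for q in[(641,127),(641,331)]:P("foot",Rr(*q),12)
for q in[(434,98),(434,353)]:P("frame+y",Rr(*q),12)
for q in[(493,100),(493,334)]:P("cheek in top",Rr(*q),62)
for q in[(702,116),(702,331)]:P("stop top edge",Rr(*q),66)
for q in[(560,40),(628,74),(545,172),(472,125)]:P("blank s",SR(*q),62,s)
for q in[(540,218)]:P("blank foot s",SR(*q),12,s)
for q in[(583,250)]:P("stop foot s",SR(*q),12,s)
for q in[(423,178),(800,200)]:P("frame s",SR(*q),12,s)
for q in[(40,103),(325,55),(362,275),(75,325)]:P("rack",L(*q),35)
for q in[(260,60),(285,55),(292,95),(268,103)]:P("plate_a tab top?",L(*q),100)
for q in[(203,217),(236,211),(243,278),(222,284)]:P("plate_b tab top?",L(*q),100)
for q in[(110,153),(145,150),(118,190),(118,240)]:P("wedge",L(*q),72)
for q in[(336,72),(357,84),(378,74),(358,68)]:P("a tab s",SL(*q),100,s)
for q in[(182,140),(206,150),(230,127),(207,120)]:P("b tab s",SL(*q),100,s)
for q in[(135,58),(147,70),(179,54),(166,43)]:P("w tab s",SL(*q),110,s)
E
```

```text
camtop [ 376.10940214  228.78800596 1061.43031474] camscene [ -18.98748817 -197.33840848  599.63933707]
blank [510.6  36.8  62. ]
blank [509.  -19.7  62. ]
blank [398.9 -13.6  62. ]
blank [399.8  43.   62. ]
foot [513.8 -56.5  12. ]
foot [396.  -48.4  12. ]
frame+y [534.2  63.   12. ]
frame+y [386.6  70.6  12. ]
cheek in top [524.7  38.2  62. ]
cheek in top [395.5  45.4  62. ]
stop top edge [512.  -75.8  66. ]
stop top edge [394.2 -67.1  66. ]
blank s [510.8  34.9  62. ]
blank s [510.4 -19.6  62. ]
blank s [401.  -15.5  62. ]
blank s [405.   42.7  62. ]
blank foot s [405.  -14.8  12. ]
stop foot s [400.7 -49.4  12. ]
frame s [384.1  66.4  12. ]
frame s [ 525.1 -148.1   12. ]
rack [584.7 430.6  35. ]
rack [608.5 265.   35. ]
rack [479.8 246.6  35. ]
rack [455.7 410.3  35. ]
plate_a tab top? [592.  298.1 100. ]
plate_a tab top? [594.4 284.4 100. ]
plate_a tab top? [572.1 281.  100. ]
plate_a tab top? [568.  294.1 100. ]
plate_b tab top? [506.7 330.  100. ]
plate_b tab top? [509.5 312.3 100. ]
plate_b tab top? [473.3 309.  100. ]
plate_b tab top? [470.4 320.3 100. ]
wedge [547.8 384.3  72. ]
wedge [548.9 364.8  72. ]
wedge [526.9 379.9  72. ]
wedge [499. 380.  72.]
a tab s [583.4 304.3 100. ]
a tab s [580.9 287.5 100. ]
a tab s [595.7 284.6 100. ]
a tab s [593.9 297.2 100. ]
b tab s [484.1 326.7 100. ]
b tab s [485.  310.7 100. ]
b tab s [508.1 314.9 100. ]
b tab s [505.6 328.9 100. ]
w tab s [515.9 390.6 110. ]
w tab s [511.1 376.9 110. ]
w tab s [533.5 374.3 110. ]
w tab s [537.5 388.  110. ]
```

```bash
cat >> h.py <<'E'
def pose(s):
    r,p,y=s["tool_rot"];from scipy.spatial.transform import Rotation as Q
    return np.array(s["eef_pos"]),Q.from_euler("xyz",[r,p,y])
def go(s,tgt,a,n,off=(.4,.6,1.0)):
    """rows to TCP tgt with jaw axis at world angle a, tool down, in n equal rows; off=command minus measured"""
    from scipy.spatial.transform import Rotation as Q
    p,R=pose(s);p=p+np.array(off)
    T=Q.from_matrix(np.array([[0,0,-1],[np.cos(a),np.sin(a),0],[np.sin(a),-np.cos(a),0]]).T)
    w=np.degrees((R.inv()*T).as_rotvec())/n;out=[]
    for i in range(n):
        d=R.inv().apply((np.array(tgt)-p)/(n-i));d=d.round(1);out.append(d.tolist()+w.round(2).tolist())
        p=p+R.apply(d);R=R*Q.from_rotvec(np.radians(w.round(2)))
    ang=np.arctan2(*pose(s)[1].as_matrix()[:2,1][::-1])
    print("p",s["eef_pos"].round(1),"jaw ang",ang.round(3),"F",s["contact_force"].round(1),"w",round(s["gripper_width"],1),"t",s["time_s"])
    for o in out:print(o)
E
python3 - <<'E'
from bench import *
from h import *
go(read_state(),[583,290,165],1.72,14)
E
```

```text
p [218.1 585.4 230.9] jaw ang 1.214 F [ 0.5 -0.8  0.1] w 85.4 t 0.3
[4.8, -10.7, 31.8, -2.07, -0.0, 0.0]
[4.8, -11.9, 31.4, -2.07, -0.0, 0.0]
[4.8, -13.0, 30.9, -2.07, -0.0, 0.0]
[4.8, -14.1, 30.4, -2.07, -0.0, 0.0]
[4.8, -15.2, 29.9, -2.07, -0.0, 0.0]
[4.8, -16.2, 29.3, -2.07, -0.0, 0.0]
[4.8, -17.3, 28.7, -2.07, -0.0, 0.0]
[4.8, -18.3, 28.1, -2.07, -0.0, 0.0]
[4.8, -19.3, 27.4, -2.07, -0.0, 0.0]
[4.8, -20.3, 26.7, -2.07, -0.0, 0.0]
[4.7, -21.3, 26.0, -2.07, -0.0, 0.0]
[4.8, -22.2, 25.2, -2.07, -0.0, 0.0]
[4.7, -23.1, 24.3, -2.07, -0.0, 0.0]
[4.8, -23.9, 23.5, -2.07, -0.0, 0.0]
```

Request:
play_rows(plan=[[40,4.8,-10.7,31.8,-2.07,0,0],[40,4.8,-11.9,31.4,-2.07,0,0],[40,4.8,-13,30.9,-2.07,0,0],[40,4.8,-14.1,30.4,-2.07,0,0],[40,4.8,-15.2,29.9,-2.07,0,0],[40,4.8,-16.2,29.3,-2.07,0,0],[40,4.8,-17.3,28.7,-2.07,0,0],[40,4.8,-18.3,28.1,-2.07,0,0]], newtons=60)

```text
time_s: 0.97
eef_pos: [427.6, 415.4, 192.8]
tool_rot: [0.951, 1.571, 0.885]
contact_force: [0.1, -0.0, -0.1]
gripper_width: 34.4
```

Request:
play_rows(plan=[[40,4.8,-19.3,27.4,-2.07,0,0],[40,4.8,-20.3,26.7,-2.07,0,0],[40,4.7,-21.3,26,-2.07,0,0],[40,4.8,-22.2,25.2,-2.07,0,0],[40,4.7,-23.1,24.3,-2.07,0,0],[40,4.8,-23.9,23.5,-2.07,0,0],[40,0,0,0,0,0,0],[40,0,0,0,0,0,0]])

```text
time_s: 1.63
eef_pos: [584.1, 288.0, 163.7]
tool_rot: [2.99, 1.57, 3.135]
contact_force: [-0.6, 0.0, -0.1]
gripper_width: 34.2
```

```bash
python3 - <<'E'
from bench import *
from h import *
s=read_state();go(s,[583,290,71],1.72,4)
t=camera("top");c=camera("scene")
for n,k in(("top",t),("sc",c)): print(n,proj(k,[[583,290,100],s["eef_pos"]]).round(1))
a=cv2.resize(t["color"][160:250,190:290],None,fx=4,fy=4,interpolation=cv2.INTER_CUBIC)
b=cv2.resize(c["color"][150:240,215:315],None,fx=4,fy=4,interpolation=cv2.INTER_CUBIC)
cv2.imwrite("pics/v5.png",np.hstack([a,b]))
E
```

```text
p [584.1 288.  163.7] jaw ang 1.716 F [-0.6  0.  -0.1] w 34.2 t 1.6333
[23.4, 0.4, -0.3, -0.06, -0.01, -0.0]
[23.4, 0.4, -0.3, -0.06, -0.01, -0.0]
[23.4, 0.4, -0.3, -0.06, -0.01, -0.0]
[23.5, 0.4, -0.3, -0.06, -0.01, -0.0]
top [[253.4 183.5]
 [252.3 176.4]]
sc [[278.6 189.8]
 [279.2 164.3]]
```

View pics/v5.png

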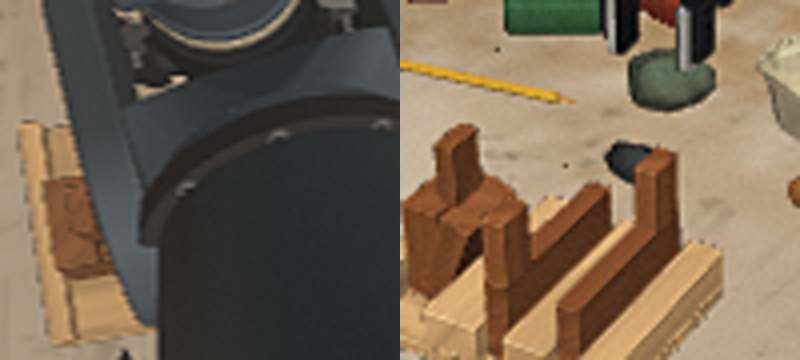

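Request:
play_rows(plan=[[40,23.4,0.4,-0.3,0,0,0],[40,23.4,0.4,-0.3,0,0,0],[40,23.4,0.4,-0.3,0,0,0],[40,22,0.4,-0.3,0,0,0],[40,0,0,0,0,0,0],[0,0,0,0,0,0,0],[0,0,0,0,0,0,0],[0,0,0,0,0,0,0]], newtons=60)

```text
time_s: 2.4
eef_pos: [582.2, 292.0, 74.0]
tool_rot: [0.155, 1.567, 0.305]
contact_force: [0.5, -0.2, -0.8]
gripper_width: 13.0
```

Request:
play_rows(plan=[[0,0,0,0,0,0,0],[0,0,0,0,0,0,0]])

```text
time_s: 2.57
eef_pos: [582.0, 291.4, 73.5]
tool_rot: [0.131, 1.568, 0.281]
contact_force: [0.1, -0.9, -1.2]
gripper_width: 13.0
```

Request:
play_rows(plan=[[0,-12,0,0,0,0,0],[0,-20,0,0,0,0,0],[0,-25,0,0,0,0,0],[0,-25,0,0,0,0,0],[0,-20,0,0,0,0,0],[0,0,0,0,0,0,0]])

```text
time_s: 3.07
eef_pos: [584.7, 292.1, 180.5]
tool_rot: [0.147, 1.559, 0.296]
contact_force: [0.7, 0.4, 0.3]
gripper_width: 12.6
```

```bash
python3 - <<'E'
from bench import *
from h import *
go(read_state(),[496,-30,160],1.516,13)
E
```

```text
p [584.7 292.1 180.5] jaw ang 1.72 F [0.7 0.4 0.3] w 12.6 t 3.0667
[1.5, -23.5, -10.5, 0.9, 0.05, -0.01]
[1.5, -23.7, -10.1, 0.9, 0.05, -0.01]
[1.5, -23.9, -9.7, 0.9, 0.05, -0.01]
[1.5, -24.0, -9.4, 0.9, 0.05, -0.01]
[1.6, -24.1, -9.0, 0.9, 0.05, -0.01]
[1.6, -24.3, -8.6, 0.9, 0.05, -0.01]
[1.6, -24.4, -8.2, 0.9, 0.05, -0.01]
[1.6, -24.5, -7.8, 0.9, 0.05, -0.01]
[1.6, -24.7, -7.4, 0.9, 0.05, -0.01]
[1.6, -24.8, -7.0, 0.9, 0.05, -0.01]
[1.6, -24.9, -6.7, 0.9, 0.05, -0.01]
[1.6, -24.9, -6.2, 0.9, 0.05, -0.01]
[1.6, -25.1, -5.9, 0.9, 0.05, -0.01]
```

Request:
play_rows(plan=[[0,0.5,-15,-7,0.9,0,0],[0,1.5,-24,-10.5,0.9,0,0],[0,1.5,-24,-10,0.9,0,0],[0,1.5,-24,-9.5,0.9,0,0],[0,1.5,-24,-9.2,0.9,0,0],[0,1.5,-24.3,-9,0.9,0,0],[0,1.5,-24.4,-8.5,0.9,0,0],[0,1.5,-24.5,-8,0.9,0,0]])

```text
time_s: 3.73
eef_pos: [525.9, 99.8, 163.0]
tool_rot: [-3.117, 1.57, -3.094]
contact_force: [-0.1, 0.1, -0.1]
gripper_width: 13.0
```

Request:
play_rows(plan=[[0,1.5,-24.7,-7.5,0.9,0,0],[0,1.5,-24.8,-7.2,0.9,0,0],[0,1.5,-24.9,-7,0.9,0,0],[0,1.5,-24.9,-6.5,0.9,0,0],[0,1.5,-22,-5,0.9,0,0],[0,0,-10,-2,0,0,0],[0,0,0,0,0,0,0],[0,0,0,0,0,0,0]])

```text
time_s: 4.4
eef_pos: [490.2, -30.0, 155.7]
tool_rot: [1.28, 1.57, 1.224]
contact_force: [0.4, 0.3, -0.2]
gripper_width: 12.8
```

```bash
python3 - <<'E'
from bench import *
from h import *
s=read_state();go(s,[496,-30,80],1.516,4)
t=camera("top");c=camera("scene")
a=cv2.resize(t["color"][185:285,345:445],None,fx=4,fy=4,interpolation=cv2.INTER_CUBIC)
b=cv2.resize(c["color"][240:390,300:450],None,fx=8/3,fy=8/3,interpolation=cv2.INTER_CUBIC)
cv2.imwrite("pics/v6.png",np.hstack([a,b]))
E
```

```text
p [490.2 -30.  155.7] jaw ang 1.514 F [ 0.4  0.3 -0.2] w 12.8 t 4.4
[19.2, -0.1, 1.4, -0.02, 0.0, -0.01]
[19.2, -0.1, 1.3, -0.02, 0.0, -0.01]
[19.2, -0.1, 1.4, -0.02, 0.0, -0.01]
[19.1, -0.0, 1.3, -0.02, 0.0, -0.01]
```

View pics/v6.png

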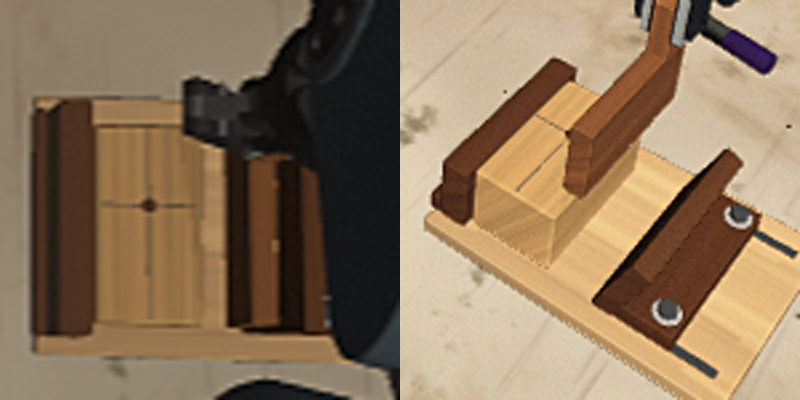

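```bash
python3 - <<'E'
from bench import *
from h import *
t=camera("top");c=camera("scene")
S=lambda x,y:(300+(x-400)*3/8-.3,240+y*3/8-.3)
for q,z in(((565,190),92),((583,193),92),((569,131),144),((592,139),144)):print(ray(c,S(*q),z).round(1))
e=np.array([.9985,-.055]);m=np.array([490.2,-30])-95*e
print("expected end centre",m)
for q in((248,327),(277,327)):print(ray(t,(345+q[0]/4-.4,185+q[1]/4-.4),144).round(1))
E
```

```text
[399.4 -20.   92. ]
[403.8 -29.4  92. ]
[394.9 -19.1 144. ]
[397.2 -32.  144. ]
expected end centre [395.3425 -24.775 ]
[395.4 -17.1 144. ]
[395.1 -31.6 144. ]
```

Request:
play_rows(plan=[[0,15,0,2,0,0,0],[0,20,0,2,0,0,0],[0,20,0,1,0,0,0],[0,13,0,0,0,0,0],[0,5,0,0,0,0,0],[0,0,0,0,0,0,0],[0,0,0,0,0,0,0]])

```text
time_s: 5.18
eef_pos: [495.4, -29.8, 82.8]
tool_rot: [-0.008, 1.571, -0.063]
contact_force: [0.3, -0.1, -0.5]
gripper_width: 12.6
```

Request:
play_rows(plan=[[0,3,0,0,0,0,0],[0,2,0,0,0,0,0],[0,2,0,0,0,0,0],[0,0,0,0,0,0,0],[0,0,0,0,0,0,0]])

```text
time_s: 5.6
eef_pos: [495.1, -30.3, 75.8]
tool_rot: [-0.282, 1.571, -0.337]
contact_force: [-0.5, -0.2, -1.4]
gripper_width: 13.1
```

Request:
play_rows(plan=[[0,1,0,0,0,0,0],[0,1,0,0,0,0,0],[0,0,0,0,0,0,0],[0,0,0,0,0,0,0]])

```text
time_s: 5.93
eef_pos: [495.4, -30.4, 75.0]
tool_rot: [-0.28, 1.569, -0.335]
contact_force: [-2.7, 0.3, 12.0]
gripper_width: 12.7
```

Request:
play_rows(plan=[[0,0,1.5,0,0,0,0],[0,0,1.5,0,0,0,0],[0,0,0,0,0,0,0],[0,0,0,0,0,0,0]])

```text
time_s: 6.27
eef_pos: [496.0, -28.2, 75.1]
tool_rot: [-0.703, 1.568, -0.757]
contact_force: [-2.0, -3.1, 10.0]
gripper_width: 12.9
```

Request:
play_rows(plan=[[40,0,0,0,0,0,0],[40,0,0,0,0,0,0],[40,0,0,0,0,0,0],[40,-15,0,0,0,0,0],[40,-25,0,0,0,0,0],[40,-25,0,0,0,0,0],[40,-25,0,0,0,0,0],[40,0,0,0,0,0,0]])

```text
time_s: 6.93
eef_pos: [498.0, -27.8, 167.4]
tool_rot: [-0.211, 1.562, -0.266]
contact_force: [0.0, -0.4, -0.6]
gripper_width: 34.0
```

```bash
python3 - <<'E'
from bench import *
from h import *
go(read_state(),[524.5,382.5,165],1.72,14)
E
```

```text
p [498.  -27.8 167.4] jaw ang 1.516 F [ 0.  -0.4 -0.6] w 34.0 t 6.9333
[0.2, 29.3, 0.3, -0.84, 0.03, 0.01]
[0.2, 29.3, 0.7, -0.84, 0.03, 0.01]
[0.2, 29.3, 1.1, -0.84, 0.03, 0.01]
[0.2, 29.3, 1.5, -0.84, 0.03, 0.01]
[0.2, 29.3, 2.0, -0.84, 0.03, 0.01]
[0.2, 29.2, 2.4, -0.84, 0.03, 0.01]
[0.2, 29.2, 2.8, -0.84, 0.03, 0.01]
[0.2, 29.1, 3.3, -0.84, 0.03, 0.01]
[0.2, 29.1, 3.7, -0.84, 0.03, 0.01]
[0.2, 29.0, 4.1, -0.84, 0.03, 0.01]
[0.3, 29.0, 4.5, -0.84, 0.03, 0.01]
[0.3, 28.9, 4.9, -0.84, 0.03, 0.01]
[0.2, 28.9, 5.4, -0.84, 0.03, 0.01]
[0.3, 28.8, 5.8, -0.84, 0.03, 0.01]
```

Request:
play_rows(plan=[[40,0.2,18,0.3,-0.84,0,0],[40,0.2,29.3,0.7,-0.84,0,0],[40,0.2,29.3,1.1,-0.84,0,0],[40,0.2,29.3,1.5,-0.84,0,0],[40,0.2,29.3,2,-0.84,0,0],[40,0.2,29.2,2.4,-0.84,0,0],[40,0.2,29.2,2.8,-0.84,0,0],[40,0.2,29.1,3.3,-0.84,0,0]])

```text
time_s: 7.6
eef_pos: [508.9, 196.9, 161.0]
tool_rot: [-3.065, 1.569, -3.002]
contact_force: [0.1, -0.6, -0.3]
gripper_width: 34.1
```

Request:
play_rows(plan=[[40,0.2,29.1,3.7,-0.84,0,0],[40,0.2,29,4.1,-0.84,0,0],[40,0.2,29,4.5,-0.84,0,0],[40,0.2,28.9,4.9,-0.84,0,0],[40,0.2,28.9,5.4,-0.84,0,0],[40,0.2,28.8,5.8,-0.84,0,0],[40,0,11,1.5,0,0,0],[40,0,0,0,0,0,0]])

```text
time_s: 8.27
eef_pos: [519.8, 384.7, 159.6]
tool_rot: [2.678, 1.57, 2.831]
contact_force: [0.3, -0.4, -0.4]
gripper_width: 34.0
```

```bash
python3 - <<'E'
from bench import *
from h import *
s=read_state();go(s,[524.5,382.5,76],1.72,4)
t=camera("top");c=camera("scene")
print(proj(c,[[524.5,382.5,110],s["eef_pos"]]).round(1))
a=cv2.resize(t["color"][185:285,345:445],None,fx=4,fy=4,interpolation=cv2.INTER_CUBIC)
b=cv2.resize(c["color"][140:240,190:290],None,fx=4,fy=4,interpolation=cv2.INTER_CUBIC)
cv2.imwrite("pics/v7.png",np.hstack([a,b]))
cv2.imwrite("pics/v7s.png",c["color"])
E
```

```text
p [519.8 384.7 159.6] jaw ang 1.724 F [ 0.3 -0.4 -0.4] w 34.0 t 8.2667
[21.2, -0.9, 1.0, 0.06, -0.01, -0.0]
[21.1, -0.9, 0.9, 0.06, -0.01, -0.0]
[21.2, -0.8, 1.0, 0.06, -0.01, -0.0]
[21.1, -0.9, 0.9, 0.06, -0.01, -0.0]
[[228.8 183.6]
 [224.5 164.3]]
```

View pics/v7.png

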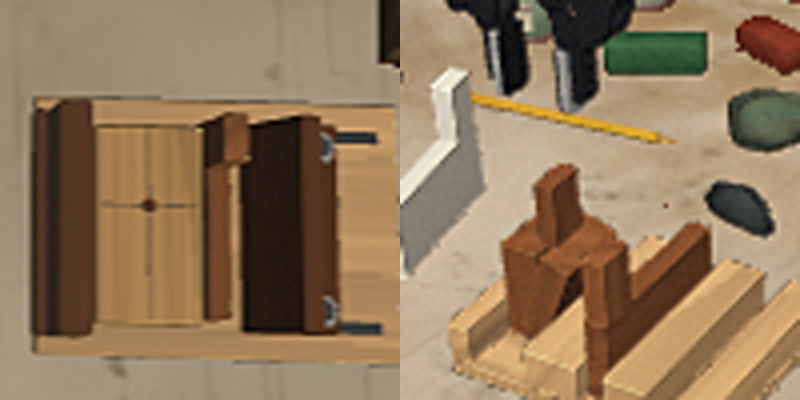

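Request:
play_rows(plan=[[40,15,-1,1.2,0,0,0],[40,20,-0.8,1,0,0,0],[40,20,-0.8,1,0,0,0],[40,15,-0.6,0.8,0,0,0],[40,9,0,0,0,0,0],[40,0,0,0,0,0,0],[0,0,0,0,0,0,0],[0,0,0,0,0,0,0]], newtons=110)

```text
time_s: 9.03
eef_pos: [525.8, 379.9, 82.8]
tool_rot: [0.804, 1.569, 0.952]
contact_force: [-3.3, 10.3, 1.0]
gripper_width: 11.0
```

Request:
play_rows(plan=[[0,0,0,0,0,0,0],[0,0,0,0,0,0,0],[0,0,0,0,0,0,0]])

```text
time_s: 9.28
eef_pos: [525.8, 381.0, 83.2]
tool_rot: [0.613, 1.567, 0.763]
contact_force: [0.1, 3.0, 2.6]
gripper_width: 10.1
```

Request:
play_rows(plan=[[0,-12,0,0,0,0,0],[0,-20,0,0,0,0,0],[0,-25,0,0,0,0,0],[0,-25,0,0,0,0,0],[0,-25,0,0,0,0,0],[0,0,0,0,0,0,0]])

```text
time_s: 9.78
eef_pos: [528.3, 380.5, 195.4]
tool_rot: [0.142, 1.56, 0.292]
contact_force: [1.5, 1.5, 0.4]
gripper_width: 10.0
```

```bash
python3 - <<'E'
from bench import *
from h import *
t=camera("top")
T=lambda x,y:(345+x/4-.4,185+y/4-.4)
for q in((206,318),(231,318),(206,170),(231,170)):print(ray(t,T(*q),64).round(1))
go(read_state(),[449,-62,158],1.516,16)
E
```

```text
[402.6 -16.1  64. ]
[402.2 -29.7  64. ]
[483.6 -21.4  64. ]
[483.2 -35.2  64. ]
p [527.1 379.9 192.8] jaw ang 1.721 F [ 0.5 -0.6 -0.7] w 10.2 t 9.8333
[2.2, -26.6, -9.0, 0.73, 0.03, -0.0]
[2.2, -26.7, -8.7, 0.73, 0.03, -0.0]
[2.2, -26.8, -8.3, 0.73, 0.03, -0.0]
[2.2, -26.9, -8.0, 0.73, 0.03, -0.0]
[2.2, -27.0, -7.6, 0.73, 0.03, -0.0]
[2.2, -27.1, -7.3, 0.73, 0.03, -0.0]
[2.2, -27.2, -6.9, 0.73, 0.03, -0.0]
[2.2, -27.3, -6.6, 0.73, 0.03, -0.0]
[2.2, -27.4, -6.2, 0.73, 0.03, -0.0]
[2.2, -27.5, -5.9, 0.73, 0.03, -0.0]
[2.2, -27.6, -5.6, 0.73, 0.03, -0.0]
[2.2, -27.6, -5.2, 0.73, 0.03, -0.0]
[2.1, -27.7, -4.8, 0.73, 0.03, -0.0]
[2.2, -27.8, -4.5, 0.73, 0.03, -0.0]
[2.1, -27.8, -4.1, 0.73, 0.03, -0.0]
[2.2, -27.9, -3.8, 0.73, 0.03, -0.0]
```

Request:
play_rows(plan=[[0,0,-16,-6,0.73,0,0],[0,0,-26.7,-9,0.73,0,0],[0,0,-26.8,-8.5,0.73,0,0],[0,0,-26.9,-8,0.73,0,0],[0,0,-27,-7.6,0.73,0,0],[0,0,-27.1,-7.3,0.73,0,0],[0,0,-27.2,-6.9,0.73,0,0],[0,0,-27.3,-6.6,0.73,0,0]])

```text
time_s: 10.5
eef_pos: [484.9, 167.7, 187.9]
tool_rot: [-2.721, 1.567, -2.672]
contact_force: [-0.3, -0.1, -1.2]
gripper_width: 10.1
```

Request:
play_rows(plan=[[0,0,-27.4,-6.2,0.73,0,0],[0,0,-27.5,-5.9,0.73,0,0],[0,0,-27.6,-5.6,0.73,0,0],[0,0,-27.6,-5.2,0.73,0,0],[0,0,-27.7,-4.8,0.73,0,0],[0,0,-27.8,-4.5,0.73,0,0],[0,0,-27.8,-4.1,0.73,0,0],[0,0,-27.9,-3.8,0.73,0,0]])

```text
time_s: 11.17
eef_pos: [445.5, -53.3, 188.1]
tool_rot: [-3.096, 1.568, 3.133]
contact_force: [0.5, 0.6, -1.2]
gripper_width: 9.9
```

Request:
play_rows(plan=[[0,0,-10,-2,0,0,0],[0,0,0,0,0,0,0],[0,0,0,0,0,0,0]])

```text
time_s: 11.42
eef_pos: [443.9, -61.6, 188.3]
tool_rot: [2.714, 1.569, 2.659]
contact_force: [0.3, 0.7, -0.9]
gripper_width: 10.2
```

```bash
python3 - <<'E'
from bench import *
from h import *
s=read_state();go(s,[449,-62,158],1.516,3)
t=camera("top");c=camera("scene")
a=cv2.resize(t["color"][185:285,345:445],None,fx=4,fy=4,interpolation=cv2.INTER_CUBIC)
b=cv2.resize(c["color"][230:380,310:460],None,fx=8/3,fy=8/3,interpolation=cv2.INTER_CUBIC)
cv2.imwrite("pics/v8.png",np.hstack([a,b]))
E
```

```text
p [443.9 -61.6 188.3] jaw ang 1.516 F [ 0.3  0.7 -0.9] w 10.2 t 11.4167
[10.4, -0.2, 1.6, -0.01, -0.04, -0.02]
[10.5, -0.3, 1.6, -0.01, -0.04, -0.02]
[10.4, -0.2, 1.6, -0.01, -0.04, -0.02]
```

View pics/v8.png

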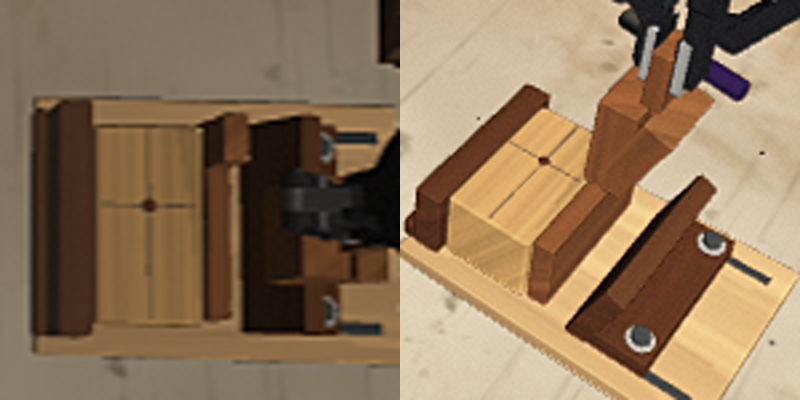

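```bash
python3 - <<'E'
from bench import *
from h import *
c=camera("scene")
S=lambda x,y:(310+(x-400)*3/8-.3,230+y*3/8-.3)
for q,z in(((586,178),115),((598,95),177),((612,194),115)):print(ray(c,S(*q),z).round(1))
E
```

```text
[422.4 -35.6 115. ]
[424.5 -33.1 177. ]
[420.4 -53.  115. ]
```

Request:
play_rows(plan=[[0,12,0,1,0,0,0],[0,18,0,1,0,0,0],[0,18,0,1,0,0,0],[0,15,0,1,0,0,0],[0,10,0,0,0,0,0],[0,5,0,0,0,0,0],[0,0,0,0,0,0,0],[0,0,0,0,0,0,0]])

```text
time_s: 12.23
eef_pos: [448.9, -61.4, 110.9]
tool_rot: [2.728, 1.571, 2.675]
contact_force: [0.1, -0.4, -0.8]
gripper_width: 10.2
```

Request:
play_rows(plan=[[0,3,1.2,0,0,0,0],[0,3,1.2,0,0,0,0],[0,3,1.2,0,0,0,0],[0,0,0,0,0,0,0],[0,0,0,0,0,0,0]])

```text
time_s: 12.65
eef_pos: [449.3, -57.9, 102.1]
tool_rot: [0.448, 1.569, 0.394]
contact_force: [1.9, 5.3, 2.7]
gripper_width: 10.0
```

Request:
play_rows(plan=[[0,2.5,0.5,0,0,0,0],[0,2.5,0.5,0,0,0,0],[0,0,0,0,0,0,0],[0,0,0,0,0,0,0]])

```text
time_s: 12.98
eef_pos: [449.8, -56.0, 99.7]
tool_rot: [0.398, 1.567, 0.343]
contact_force: [-0.6, 12.4, 29.4]
gripper_width: 9.8
```

Request:
play_rows(plan=[[0,0,1.2,0,0,0,0],[0,0,1,0,0,0,0],[0,0,0,0,0,0,0],[0,0,0,0,0,0,0]])

```text
time_s: 13.32
eef_pos: [449.8, -55.9, 99.7]
tool_rot: [-0.529, 1.567, -0.582]
contact_force: [-3.9, 2.4, 28.6]
gripper_width: 10.1
```

Request:
play_rows(plan=[[0,2,1,0,0,0,0],[0,2,0.8,0,0,0,0],[0,0,0,0,0,0,0],[0,0,0,0,0,0,0]])

```text
time_s: 13.65
eef_pos: [450.0, -55.7, 99.5]
tool_rot: [-0.794, 1.563, -0.845]
contact_force: [-12.3, -3.4, 67.0]
gripper_width: 10.0
```

```bash
python3 - <<'E'
from bench import *
from h import *
t=camera("top");c=camera("scene")
a=cv2.resize(t["color"][185:285,345:445],None,fx=4,fy=4,interpolation=cv2.INTER_CUBIC)
b=cv2.resize(c["color"][240:360,320:440],None,fx=10/3,fy=10/3,interpolation=cv2.INTER_CUBIC)
cv2.imwrite("pics/v9.png",np.hstack([a,b]))
print(read_state()["contact_force"],read_state()["moment"])
E
```

```text
[-13.2745089   -5.33000016  67.58741762] [-0.56988578  2.35902091 -0.11996196]
```

View pics/v9.png

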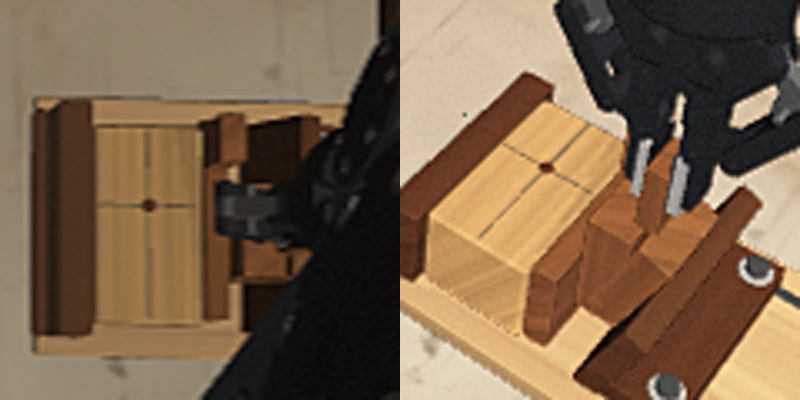

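Request:
play_rows(plan=[[0,0.5,0.5,-0.5,0,0,0],[0,0,0,-0.5,0,0,0],[0,0,0,0,0,0,0],[0,0,0,0,0,0,0],[0,0,0,0,0,0,0],[0,0,0,0,0,0,0],[0,0,0,0,0,0,0],[0,0,0,0,0,0,0]])

```text
time_s: 14.42
eef_pos: [450.0, -55.8, 99.5]
tool_rot: [-0.685, 1.561, -0.737]
contact_force: [-12.1, -5.0, 70.5]
gripper_width: 9.8
```

Request:
play_rows(plan=[[0,0,0,0,0,0,0],[0,0,0,0,0,0,0],[0,0,0,0,0,0,0],[0,0,0,0,0,0,0],[0,0,0,0,0,0,0],[0,0,0,0,0,0,0],[0,0,0,0,0,0,0],[0,0,0,0,0,0,0]])

```text
time_s: 15.08
eef_pos: [450.0, -55.7, 99.5]
tool_rot: [-0.687, 1.561, -0.738]
contact_force: [-11.6, -6.3, 70.8]
gripper_width: 10.3
```

```bash
python3 -c "
from bench import *
print(sign_off());print(read_state()['contact_force'])"
```

```text
the job is handed in; nothing more can be done
None
the job is handed in; nothing more can be done
```

I measured the gap at about 34.5 mm. I stood plate_a in it against the blank and let go, then slid the wedge down along the stop's slope until it jammed. I handed in at about 15 s, still gripping the wedge and pressing down with about 70 N.

**Last checks:**
- **Steadiness:** the pose and force held steady over the last second. The +y and downward pushes raised the force without moving the wedge, so both sides bear. The contact forces on the cheek and the stop were not measured directly.
- **Stack:** the wedge's sideways position places the blank's face where a tight stack against the cheek would put it, within about 1 mm. The last picture shows the wedge between the plate and the stop.
- **Wedge height:** the underside is about 14 mm above the floor. The images had predicted about 9 mm, which comes to roughly 2 mm in the gap, about the calibration error. Both heights are within the allowed range.
- **Sideways force:** about 12 N of x force stayed on the tool.
- **Bystanders:** the arm was not taken near the marker, chisel or bird head, but I did not measure their positions again at the end.

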